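Change the block in the gluing press

ROBOT

A 6-joint arm with a two-finger parallel gripper is mounted at the origin on a cart in front of the work surface, level with it; the furniture and walls round the work are solid. World frame = base frame: x ahead of the robot, y to its left, z up, the work surface at z = 0. Lengths are in m, angles in degrees, forces in N, time in s.
With the tool pointing down it reaches from about 0.375 to 0.9 m from the base axis. Payload 3.1 kg.
Tool frame: the origin (TCP) lies at the very end of the fingers, on their centre line; the grasp point (between the pads) lies 19 mm behind it; z points along the fingers, y is the line along which they close (so a half turn about z gives the same grasp; the last joint's range is limited). The gripper opens to 87 mm and grips with 3 to 60 N. Pads are 19 mm wide; open, the fingers measure 117 mm over their backs; the gripper's body (75 mm by 190 mm) begins 51 mm behind the grasp point.
Start: joints at [-83.566, 30.224, 82.088, -0, 67.689, -10.227], TCP at [0.179, -0.599, 0.223] pointing down, gripper open.
Joint ranges: [-176.69, 176.69], [-43.24, 126.21], [12.49, 139.97], [-82, 262], [0, 151.66], [-163.58, 163.58]. Speed limits (degrees/s): [159.86, 159.86, 180, 180, 180, 180].

INTERFACE

Orientations are given as a 3x3 rotation matrix whose columns are the frame's x, y, z axes.
In Python, from rig import bot, imaging gives the robot as it stands.
- The arm moves only by the tool drive_tool, never from a script. Its argument "deltas" is text: rows parted by semicolons, each of 5 numbers parted by spaces: the finger opening in mm, from 0 to 87, then the shift along the world's x, y, z in mm, then the turn about the world's z in rad. In form: jaw dx dy dz twist; .... A call has 1 to 12 rows; each row is the pose to reach, as a shift and turn from the pose commanded when the call began; what a row does not reach only later rows make up. A row lasts 1/10 s, in which the tool goes at most 50 mm and 8.59 degrees, less where a joint would pass 70% of its speed; a pose out of reach is approached as far as the arm can. A call with a gripper value outside its range is refused whole. The fingers move at their own pace and stop on an object; the grip force is fixed at half the most. Time passes only in rows, so rows that repeat a pose let the fingers close. It gives the time, the measured TCP pose, the force, the opening and the grip force at its end, in the units of the state.
- bot.read_state(): the state, without advancing time (a new reading comes with each control period).
- imaging.capture(name): name is "scene" or "top" or "wrist"; returns the picture (384x512x3 uint8, red, green, blue); there is no depth.
- imaging.camera_model(name): a dict with "fx", "fy", "cx", "cy" (pixels), "T" (4x4, takes a point from camera to world coordinates). Camera axes: x right, y down, z forward; pixel columns grow to the right and rows downward; lengths in m; the calibration is good to about 2 mm. A picture is of the moment at which its call begins: read the wrist's pose just before it. camera_model takes no time and is no camera call; for the wrist camera it gives the pose at the moment of the call.
- bot.hand_in(): hands the job in; it is judged then, once.
The state is a dict: "time_s": time; "joint_positions": joint angles; "qvel": joint speeds; "tau": joint torques, N m; "position": TCP position; "tcp_rot": TCP orientation; "force": force on the tool from outside, world axes, zero at the start; "moment": the same for the moment, N m; "opening": opening from 0.0 (shut) to 1.0 (fully open); "grasp_force": force on a finger pad.
Only numpy, scipy, OpenCV 4.12 (cv2) and the standard library are available. Lean on these libraries where they do the work, as an engineer would, in place of code of your own. Each camera call takes 0.05 s, during which the arm holds its last target. There are 200 camera calls.

TASK

The glue on the pine block in the weighted press has set and the next block is waiting on the bench. Clear the concrete cylinder, the concrete cube and the steel bar onto the rubber mat, the weights standing upright, then lay the set block flat in the empty aluminium tray and lay the waiting block squarely on the press's pad in its stead. Put the bar back over its two posts so that it rests on the new block, and stand each weight back on the bar where it stood before.

Things in the scene. Friction and masses are not known exactly. Their poses are not given: they have to be found in the camera images.
- core_a_mid (a point): Grey concrete cylinder, 50 mm diameter, 100 mm tall, about 0.46 kg, standing upright on the bar as a weight. The point is its centre, half-way up (50 mm above its foot); z is its axis.
- cube_a_mid (a point): Dark concrete cube, 50 mm on each side, about 0.3 kg, standing on the bar as the other weight; the weights stand 44 mm either side of the bar's middle, and which stands at which end differs. The point is its centre, 25 mm above its underside; x and y are square to its faces, at the start parallel to the bar's edges within about 0.1 rad.
- bar_grip (a point): Loose steel bar, 50 mm wide (x), 210 mm long (y), 12 mm thick, 0.5 kg, a 16 mm hole near each end, 86 mm from its middle. In its middle stands a black grip block, 16 mm thick along the bar's length (y), 36 mm across it (x), 46 mm high above the bar. The point is the grip's centre, 40 mm above the bar's underside, 28 mm above its top face, 18 mm below the grip's top; z up.
- set_block_mid (a point): The set pine block, lying under the bar across it, its ends showing on both sides: 60 mm (x) by 110 mm (y) by 44 mm high, about 0.14 kg, with a 6 mm plywood facing on top. The point is its centre, 22 mm above its underside; z up.
- new_block_mid (a point): The waiting pine block, the same in every way as the set block, lying flat on the bare bench. The point is its centre, 22 mm above its underside; y is its long axis, z up.
- press: Fixed press: plywood base 122 (x) by 212 mm (y), 12 mm thick; on it a cork pad, 112 mm (x) by 62 mm (y), top 13.5 mm above the origin. A block lies on it with its long side along the press's x. Two steel posts, 10 mm diameter, at y = +86 and -86 mm, straight up to 78 mm, then cones to 95 mm. On a block the bar's underside is 57.5 mm above the origin, which is the centre of the base's underside.
- mat: Fixed dark grey ribbed rubber mat for things put aside, 140 mm (x) by 220 mm (y), 3 mm thick. The origin is the centre of its underside, on the bench.
- tray: Fixed empty aluminium tray with a small wire handle at each end, for finished blocks: 100 mm (x) by 150 mm (y) outside, walls 3 mm thick and 11 mm high, floor 3 mm thick. The origin is the centre of its underside, on the bench.

How it is judged (in metres and radians):
On the way, in this order (a step that is already met when the one before it is completed fails the run):
1. the concrete cylinder and cube stand upright on the rubber mat and the bar lies on it, all three at once (x of core_a_mid in the frame of mat between -0.052 and 0.052 m and y of core_a_mid in the frame of mat between -0.092 and 0.092 m and z of core_a_mid in the frame of mat between 0.045 and 0.061 m and angle between each of core_a_mid, cube_a_mid, bar_grip's own z axis and vertical below 0.1 rad and x of cube_a_mid in the frame of mat between -0.052 and 0.052 m and y of cube_a_mid in the frame of mat between -0.092 and 0.092 m and z of cube_a_mid in the frame of mat between 0.02 and 0.036 m and x of bar_grip in the frame of mat between -0.052 and 0.052 m and y of bar_grip in the frame of mat between -0.08 and 0.08 m and z of bar_grip in the frame of mat between 0.037 and 0.051 m), for 0.2 s.
2. the set block lies flat in the tray (x of set_block_mid in the frame of tray between -0.022 and 0.022 m and y of set_block_mid in the frame of tray between -0.022 and 0.022 m and z of set_block_mid in the frame of tray between 0.018 and 0.03 m and angle between set_block_mid's own z axis and vertical below 0.1 rad), for 0.2 s.
3. the waiting block lies squarely on the press's pad (x of new_block_mid in the frame of press between -0.01 and 0.01 m and y of new_block_mid in the frame of press between -0.01 and 0.01 m and z of new_block_mid in the frame of press between 0.03 and 0.041 m and angle between new_block_mid's own z axis and vertical below 0.1 rad and angle between the y axis of new_block_mid and the x axis of press, either way round below 0.14 rad), for 0.2 s.
4. the bar is back over both posts, resting on the new block (horizontal distance between bar_grip and press below 0.008 m and z of bar_grip in the frame of press between 0.093 and 0.102 m and angle between the y axis of bar_grip and the y axis of press, either way round below 0.1 rad and angle between bar_grip's own z axis and vertical below 0.1 rad), for 0.2 s.
At the end, for the whole second after the job is handed in: The set block lies flat inside the tray; the waiting block lies flat on the press's pad, centred within 10 mm each way and square within 8 degrees; the bar rests level on it over both posts; the cylinder and the cube stand upright on the bar, each within 15 mm of where it stood at the start (all of step 2 and all of step 3 and all of step 4 and distance of each of core_a_mid, cube_a_mid from where it was at the start of the episode below 0.015 m and angle between each of core_a_mid, cube_a_mid's own z axis and vertical below 0.1 rad); the robot touches nothing.
It also fails if it takes over 141 s, if anything falls off the work surface, if the arm or the gripper's body presses on something with over 40 N, if the wrist force passes 120 N, or if a joint passes its speed limit or range.

## Working session

There is one attempt and no reset: what is moved stays moved. The work goes in short steps, Python scripts to look and compute and a tool call to move; the robot and the scene stay as the last step left them, time stands still between calls to the robot, and variables do not carry over. Pictures are saved under pics/ and viewed, at most 14 in all, crops included, and the job is handed in when it is done.

Besides the shell and the picture viewer there is one more tool, called after ">>>" by a JSON object that holds its "op" and its "data". drive_tool: Moves the arm, as the interface text tells. Its arguments: {"type":"object","properties":{"deltas":{"type":"string"}},"required":["deltas"]}

```bash
mkdir -p pics; ls
python3 - <<'E'
from rig import bot, imaging
import cv2,numpy as np
s=bot.read_state();print(s['time_s'],s['position'],s['tcp_rot'],s['opening'])
for n in ('scene','top','wrist'):
    m=imaging.camera_model(n);print(n,m['fx'],m['cx'],m['cy'],np.round(m['T'],3).tolist())
    cv2.imwrite(f'pics/{n}0.png',imaging.capture(n)[:,:,::-1])
E
```

```text
pics
0.0 [ 0.1791336  -0.59803588  0.22157983] [[ 9.58014347e-01  2.86720152e-01 -2.56343162e-04]
 [ 2.86720047e-01 -9.58012120e-01  2.09609347e-03]
 [ 3.55412383e-04 -2.08158634e-03 -9.99997770e-01]] 1.000143838011776
scene 464.8817874246797 256.3479636240917 190.91630260265194 [[-0.455, -0.434, 0.778, -0.313], [-0.89, 0.209, -0.405, 0.305], [0.013, -0.877, -0.481, 0.637], [0.0, 0.0, 0.0, 1.0]]
top 370.07820024920613 250.47578613506735 187.5147084168548 [[0.002, -0.975, 0.224, 0.333], [-1.0, -0.003, -0.001, -0.144], [0.001, -0.224, -0.975, 0.916], [0.0, 0.0, 0.0, 1.0]]
wrist 283.5318294595716 254.85046660064143 189.95455406892034 [[0.287, -0.919, -0.269, 0.252], [-0.958, -0.276, -0.079, -0.577], [-0.001, 0.28, -0.96, 0.385], [0.0, 0.0, 0.0, 1.0]]
```

View pics/top0.png

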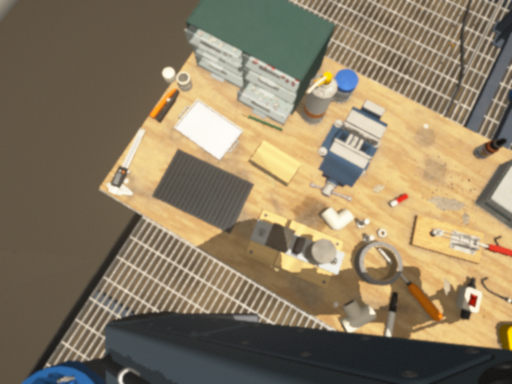

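View pics/scene0.png

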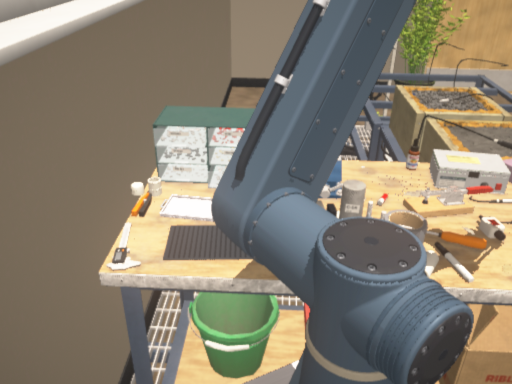

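```bash
cat > h.py <<'E'
from rig import bot, imaging
import cv2,numpy as np
def ray(m,u,v,z):
    T=m['T'];d=T[:3,:3]@np.array([(u-m['cx'])/m['fx'],(v-m['cy'])/m['fy'],1]);o=T[:3,3]
    return o+d*(z-o[2])/d[2]
def proj(m,p):
    T=m['T'];q=T[:3,:3].T@(np.asarray(p)-T[:3,3]);return q[0]/q[2]*m['fx']+m['cx'],q[1]/q[2]*m['fy']+m['cy']
def quad(m,pts,z):
    "world min-area rectangle of contour pixels cast on plane z: centre, sizes, angle of long side (deg, world)"
    W=np.array([ray(m,u,v,z)[:2] for u,v in pts],np.float32)
    (c,s,a)=cv2.minAreaRect(W*1000)
    if s[0]<s[1]: s=s[::-1];a+=90
    return np.round(c,1),np.round(s,1),round((a+90)%180-90,1)
def st():
    s=bot.read_state();R=s['tcp_rot'];print(round(s['time_s'],2),np.round(s['position']*1000,1),'yaw_y',round(np.degrees(np.arctan2(R[1,1],R[0,1])),2),np.round(s['force'],1),round(s['opening']*87,1),round(s['grasp_force'],1));return s
E
python3 - <<'E'
from h import *
im=cv2.imread('pics/top0.png');m=imaging.camera_model('top')
c=im[90:290,140:370];cv2.imwrite('pics/topc.png',cv2.resize(c,None,fx=3.0,fy=3.0,interpolation=cv2.INTER_CUBIC))
for n,p,z in(('mat',(203,188),.003),('tray',(208,129),.011),('nb',(274,162),.044),('press',(295,248),.07),('core',(321,250),.17)): print(n,np.round(ray(m,*p,z)*1000))
E
```

```text
mat [541. -25.   3.]
tray [697. -34.  11.]
nb [ 598. -202.   44.]
press [ 387. -246.   70.]
core [ 377. -285.  170.]
```

View pics/topc.png

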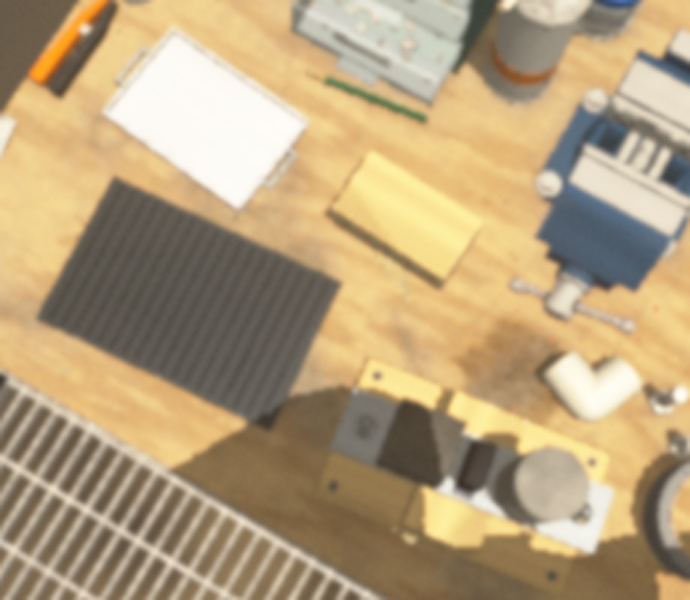

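View pics/wrist0.png

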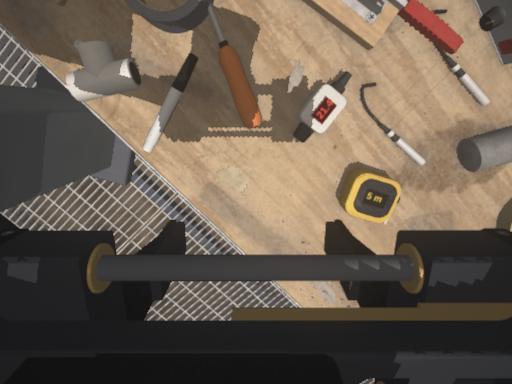

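Run:
```python
from h import *
m=imaging.camera_model('top')
for n,P,z in(('mat',[(115,178),(340,284),(267,426),(38,318)],.003),('tray',[(175,30),(307,124),(240,208),(105,114)],.011),('nb',[(372,152),(481,226),(441,275),(332,207)],.044),('base',[(370,358),(610,460),(560,590),(318,488)],.012),('bar',[(352,388),(612,484),(596,552),(333,455)],.0695),('cube',[(395,400),(460,420),(440,485),(378,460)],.1195),('grip',[(467,437),(497,447),(488,490),(460,486)],.1155)):
    print(n,*quad(m,[(140+u/3,90+v/3) for u,v in P],z))
print(ray(m,140+551/3,90+484/3,.1695))
```

```text
mat [535.3 -25.5] [215.8 136.9] 64.5
tray [695.4 -36. ] [146.6  98.3] 53.8
nb [ 597.4 -205.5] [109.2  58.1] 54.3
base [ 391.4 -250.9] [210.4 113.9] 66.8
bar [ 391.1 -251.1] [211.8  52.9] 70.0
cube [ 406.2 -206.7] [48.6 48.5] 72.9
grip [ 391.2 -250.3] [35.2 22.2] -9.6
[ 0.37429072 -0.29062871  0.1695    ]
```

>>> {"op": "drive_tool", "data": {"deltas": "87 171 245 0 0.9; 87 171 245 0 0.9; 87 171 245 0 0.9; 87 171 245 0 0.9; 87 171 245 0 0.9; 87 171 245 0 0.9; 87 171 245 0 0.9; 87 171 245 0 0.9; 87 171 245 0 0.9; 87 171 245 0 0.9"}}

```text
time_s: 1.15
position: [0.3496, -0.3552, 0.2225]
tcp_rot: [[0.373, 0.928, 0.0], [0.928, -0.373, -0.001], [-0.001, 0.0, -1.0]]
force: [0.1, 0.5, -0.0]
opening: 1.003
grasp_force: 0.0
```

Run:
```python
from h import *
s=st();print(np.round(s['joint_positions'],1))
im=imaging.capture('wrist');np.save('w1.npy',im);m=imaging.camera_model('wrist');np.save('m1.npy',m,allow_pickle=True)
cv2.imwrite('pics/w1.png',im[:,:,::-1])
t=imaging.camera_model('top')
for p in((192,45),(240,82),(243,105),(292,118)): print(np.round(ray(t,*p,0)*1000))
print([np.round(proj(t,(x,y,.08))) for x,y in((618,20),(772,-92))])
cv2.imwrite('pics/t1.png',imaging.capture('top')[:,:,::-1])
```

```text
1.15 [ 349.6 -355.2  222.5] yaw_y -21.92 [ 0.1  0.5 -0. ] 87.3 0.0
[-58.3  20.5 100.   -0.   59.5 -36.4]
[950.  19.   0.]
[ 837. -116.    0.]
[ 770. -124.    0.]
[ 733. -255.    0.]
[array([  201., -1415.]), array([  450., -1416.])]
```

View pics/w1.png

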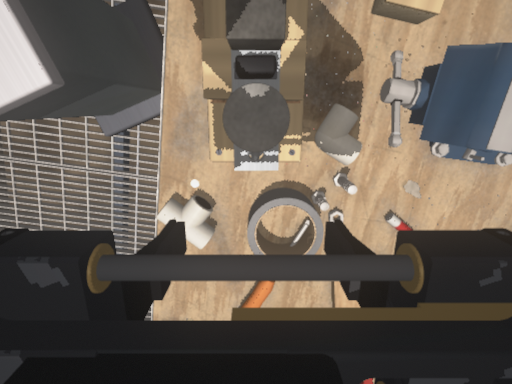

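Run:
```python
from h import *
m=np.load('m1.npy',allow_pickle=True).item()
im=np.load('w1.npy');g=cv2.cvtColor(im,cv2.COLOR_RGB2GRAY)
c=cv2.HoughCircles(g[60:180,190:330],cv2.HOUGH_GRADIENT_ALT,1,30,param1=200,param2=.5,minRadius=28,maxRadius=38);print(c)
print(np.round(ray(m,256.5,117,.1695)*1000,1))
for p in((234.5,170.5),(278.5,170.5),(235,51),(278,50)): print('bar',np.round(ray(m,*p,.0695)*1000,1))
for p in((209,160.5),(300,160),(202,37)): print('base',np.round(ray(m,*p,.012)*1000,1))
cv2.imwrite('pics/w1c.png',cv2.resize(im[0:180,180:330,::-1],None,fx=3.3,fy=3.3,interpolation=cv2.INTER_CUBIC))
t=imaging.camera_model('top')
print([np.round(proj(t,(x,y,.08))) for x,y in((.618,.020),(.772,-.092),(.750,-.122))])
```

```text
[[[67.       56.       34.565536]]]
[ 375.5 -291.4  169.5]
bar [ 329.7 -340.2   69.5]
bar [ 376.2 -358.9   69.5]
bar [ 378.7 -226.4   69.5]
bar [ 419.6 -241.8   69.5]
base [ 294.9 -325.2   12. ]
base [ 407.6 -369.9   12. ]
base [ 348.7 -187.4   12. ]
[array([181., 149.]), array([229.,  90.]), array([241.,  98.])]
```

View pics/w1c.png

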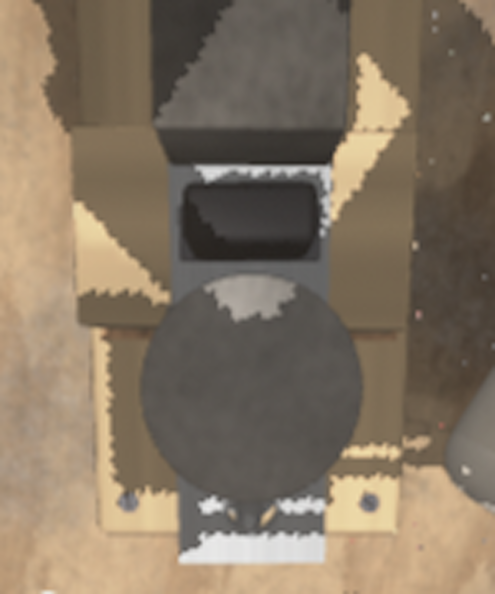

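>>> {"op": "drive_tool", "data": {"deltas": "87 25.5 63 0 0; 87 25.5 63 0 0; 87 25.5 63 0 0; 87 25.5 63 0 0"}}

```text
time_s: 1.65
position: [0.3757, -0.2917, 0.2227]
tcp_rot: [[0.371, 0.929, 0.0], [0.929, -0.371, -0.001], [-0.001, 0.001, -1.0]]
force: [-0.3, 0.5, -0.6]
opening: 1.0
grasp_force: 0.0
```

Run:
```python
from h import *
s=st()
```

```text
1.65 [ 375.7 -291.7  222.7] yaw_y -21.78 [-0.3  0.5 -0.6] 87.0 0.0
```

>>> {"op": "drive_tool", "data": {"deltas": "87 0 0 -50 0; 87 0 0 -90 0; 87 0 0 -116.5 0; 87 0 0 -116.5 0; 87 0 0 -116.5 0; 30 0 0 -116.5 0; 30 0 0 -116.5 0; 30 0 0 -116.5 0; 30 0 0 -116.5 0; 30 0 0 -116.5 0; 30 0 0 -116.5 0; 30 0 0 -116.5 0"}}

```text
time_s: 2.85
position: [0.376, -0.2909, 0.1064]
tcp_rot: [[0.371, 0.929, 0.001], [0.929, -0.371, -0.001], [-0.0, 0.001, -1.0]]
force: [0.8, 0.8, 3.2]
opening: 0.571
grasp_force: 30.0
```

>>> {"op": "drive_tool", "data": {"deltas": "30 0 0 40 0; 30 0 0 75 0; 30 40 60 75 0; 30 60 110 75 0; 30 80 160 75 0; 30 100 210 75 0; 30 120 260 75 0; 30 140 310 75 0; 30 152 348 75 0; 30 152 348 75 0; 30 152 348 75 0; 30 152 348 75 0"}}

```text
time_s: 4.05
position: [0.5264, 0.058, 0.1799]
tcp_rot: [[0.369, 0.93, -0.003], [0.93, -0.369, -0.0], [-0.002, -0.003, -1.0]]
force: [-1.2, -0.1, -4.5]
opening: 0.568
grasp_force: 30.0
```

>>> {"op": "drive_tool", "data": {"deltas": "30 0 0 -45 0; 30 0 0 -85 0; 30 0 0 -115 0; 30 0 0 -130 0; 30 0 0 -136 0; 30 0 0 -140 0; 30 0 0 -140 0; 30 0 0 -140 0"}}

```text
time_s: 4.85
position: [0.5284, 0.0569, 0.042]
tcp_rot: [[0.371, 0.929, 0.002], [0.929, -0.371, -0.0], [0.0, 0.002, -1.0]]
force: [0.5, -0.4, -3.7]
opening: 0.568
grasp_force: 30.0
```

>>> {"op": "drive_tool", "data": {"deltas": "30 0 0 -1 0; 30 0 0 -2 0; 30 0 0 -2 0; 30 0 0 -2 0"}}

```text
time_s: 5.25
position: [0.5284, 0.0573, 0.0399]
tcp_rot: [[0.371, 0.929, 0.002], [0.929, -0.371, -0.0], [0.0, 0.002, -1.0]]
force: [0.1, -0.7, 3.7]
opening: 0.567
grasp_force: 30.0
```

>>> {"op": "drive_tool", "data": {"deltas": "87 0 0 0 0; 87 0 0 0 0; 87 0 0 0 0; 87 0 0 0 0; 87 0 0 50 0; 87 0 0 100 0; 87 0 0 140 0; 87 0 0 140 0"}}

```text
time_s: 6.05
position: [0.5318, 0.057, 0.1844]
tcp_rot: [[0.371, 0.929, 0.012], [0.929, -0.371, -0.001], [0.004, 0.012, -1.0]]
force: [1.3, -0.6, -0.4]
opening: 0.999
grasp_force: 0.0
```

>>> {"op": "drive_tool", "data": {"deltas": "87 -20 -45 0 0; 87 -40 -90 0 0; 87 -60 -135 0 0; 87 -80 -180 0 0; 87 -100 -225 0 0; 87 -120 -267 0 0; 87 -120 -267 0 0; 87 -120 -267 -40 0; 87 -120 -267 -75 0; 87 -120 -267 -95 0; 87 -120 -267 -96 0; 87 -120 -267 -96 0"}}

```text
time_s: 7.25
position: [0.4076, -0.2089, 0.0826]
tcp_rot: [[0.37, 0.929, -0.001], [0.929, -0.37, 0.001], [0.001, -0.002, -1.0]]
force: [0.3, -0.7, 0.4]
opening: 1.002
grasp_force: 0.0
```

>>> {"op": "drive_tool", "data": {"deltas": "30 0 0 0 0; 30 0 0 0 0; 30 0 0 0 0; 30 0 0 0 0; 30 0 0 0 0; 30 0 0 0 0; 30 0 0 0 0"}}

```text
time_s: 7.95
position: [0.408, -0.2099, 0.0833]
tcp_rot: [[0.371, 0.929, 0.001], [0.929, -0.371, -0.001], [-0.0, 0.001, -1.0]]
force: [0.1, -0.5, 3.5]
opening: 0.574
grasp_force: 30.0
```

>>> {"op": "drive_tool", "data": {"deltas": "30 0 0 40 0; 30 0 0 70 0; 30 20 45 70 0; 30 40 90 70 0; 30 55 130 70 0; 30 70 162 70 0; 30 70 162 70 0; 30 70 162 25 0; 30 70 162 -20 0; 30 70 162 -45 0; 30 70 162 -60 0; 30 70 162 -62 0"}}

```text
time_s: 9.15
position: [0.4757, -0.0479, 0.0188]
tcp_rot: [[0.371, 0.928, -0.005], [0.928, -0.371, 0.002], [-0.0, -0.006, -1.0]]
force: [-0.5, 0.2, -2.9]
opening: 0.573
grasp_force: 30.0
```

>>> {"op": "drive_tool", "data": {"deltas": "30 0 0 -2 0; 30 0 0 -3.5 0; 30 0 0 -4.5 0; 30 0 0 -4.5 0; 30 0 0 -4.5 0"}}

```text
time_s: 9.65
position: [0.4781, -0.0478, 0.0171]
tcp_rot: [[0.371, 0.929, 0.001], [0.929, -0.371, -0.0], [0.0, 0.001, -1.0]]
force: [0.9, -0.1, -2.3]
opening: 0.571
grasp_force: 30.0
```

>>> {"op": "drive_tool", "data": {"deltas": "87 0 0 0 0; 87 0 0 0 0; 87 0 0 0 0; 87 0 0 0 0; 87 0 0 45 0; 87 0 0 90 0; 87 0 0 130 0; 87 0 0 130 0; 87 0 0 130 0"}}

```text
time_s: 10.55
position: [0.4781, -0.0478, 0.1474]
tcp_rot: [[0.371, 0.929, 0.002], [0.929, -0.371, -0.001], [0.0, 0.002, -1.0]]
force: [-0.2, -0.1, 0.1]
opening: 1.003
grasp_force: 0.0
```

>>> {"op": "drive_tool", "data": {"deltas": "87 -20 -45 0 0; 87 -38 -90 0 0; 87 -57 -135 0 0; 87 -75 -180 0 0; 87 -86 -203 0 0; 87 -86 -203 0 0; 87 -86 -203 0 0; 87 -86 -203 -30 0; 87 -86 -203 -55 0; 87 -86 -203 -67 0; 87 -86 -203 -67 0; 87 -86 -203 -67 0"}}

```text
time_s: 11.75
position: [0.3918, -0.2492, 0.0792]
tcp_rot: [[0.369, 0.929, -0.001], [0.929, -0.369, 0.001], [0.001, -0.002, -1.0]]
force: [0.4, -1.4, 0.5]
opening: 1.003
grasp_force: 0.0
```

>>> {"op": "drive_tool", "data": {"deltas": "15 0 0 0 0; 15 0 0 0 0; 15 0 0 0 0; 15 0 0 0 0; 15 0 0 0 0; 15 0 0 0 0; 15 0 0 0 0; 15 0 0 0 0"}}

```text
time_s: 12.55
position: [0.3918, -0.2509, 0.0796]
tcp_rot: [[0.371, 0.929, 0.0], [0.929, -0.371, -0.0], [-0.0, 0.0, -1.0]]
force: [0.2, -0.1, -0.1]
opening: 0.406
grasp_force: 30.0
```

>>> {"op": "drive_tool", "data": {"deltas": "15 0 0 15 0; 15 0 0 40 0; 15 0 0 75 0; 15 0 0 80 0; 15 30 35 80 0; 15 60 70 80 0; 15 90 105 80 0; 15 120 140 80 0; 15 150 175 80 0; 15 174 202 80 0; 15 174 202 80 0; 15 174 202 80 0"}}

```text
time_s: 13.75
position: [0.5644, -0.0476, 0.1574]
tcp_rot: [[0.369, 0.93, -0.004], [0.93, -0.369, 0.001], [-0.001, -0.004, -1.0]]
force: [-0.5, -0.4, -5.3]
opening: 0.415
grasp_force: 30.0
```

>>> {"op": "drive_tool", "data": {"deltas": "15 0 0 -40 0; 15 0 0 -80 0; 15 0 0 -110 0; 15 0 0 -125 0; 15 0 0 -131 0; 15 0 0 -133.5 0; 15 0 0 -134 0; 15 0 0 -134 0; 15 0 0 -134 0"}}

```text
time_s: 14.65
position: [0.5667, -0.0491, 0.0265]
tcp_rot: [[0.371, 0.929, 0.002], [0.929, -0.371, -0.001], [0.0, 0.003, -1.0]]
force: [-0.1, 0.8, -5.5]
opening: 0.408
grasp_force: 30.0
```

>>> {"op": "drive_tool", "data": {"deltas": "15 0 0 -0.8 0; 15 0 0 -1.5 0; 15 0 0 -1.5 0; 15 0 0 -1.5 0"}}

```text
time_s: 15.05
position: [0.5665, -0.0489, 0.0252]
tcp_rot: [[0.371, 0.929, 0.002], [0.929, -0.371, -0.0], [0.0, 0.002, -1.0]]
force: [-0.4, -0.6, 5.5]
opening: 0.409
grasp_force: 30.0
```

>>> {"op": "drive_tool", "data": {"deltas": "50 0 0 0 0; 50 0 0 0 0; 50 0 0 0 0; 60 0 0 30 0; 87 0 0 70 0; 87 0 0 120 0; 87 0 0 150 0; 87 0 0 150 0; 87 0 0 150 0"}}

```text
time_s: 15.95
position: [0.5658, -0.0487, 0.1745]
tcp_rot: [[0.371, 0.929, 0.001], [0.929, -0.371, -0.0], [0.0, 0.001, -1.0]]
force: [-0.6, 0.4, -0.1]
opening: 0.974
grasp_force: 0.0
```

Run:
```python
from h import *
s=st();print(np.round(s['joint_positions'],1))
im=imaging.capture('top')
cv2.imwrite('pics/t2.png',cv2.resize(im[90:290,140:370,::-1],None,fx=3,fy=3,interpolation=cv2.INTER_CUBIC))
```

```text
15.95 [565.8 -48.7 174.5] yaw_y -21.76 [-0.6  0.4 -0.1] 84.8 0.0
[-16.2  29.3  93.3  -0.   57.4   5.6]
```

View pics/t2.png

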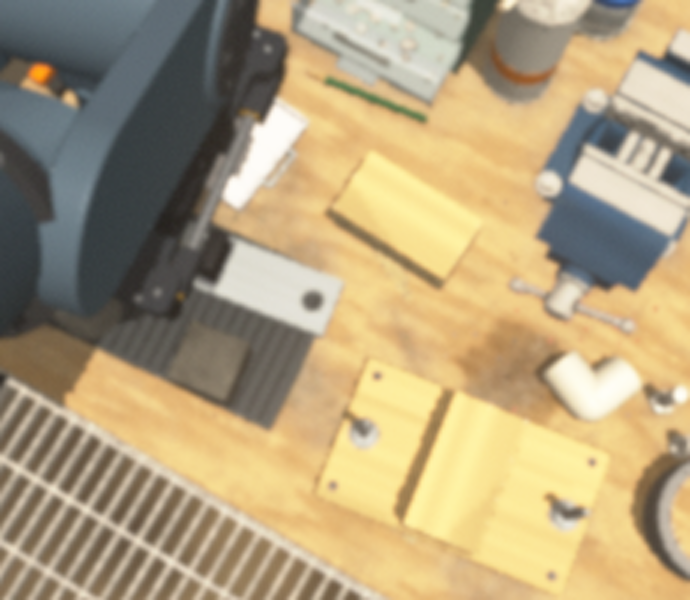

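>>> {"op": "drive_tool", "data": {"deltas": "87 -30 -35 0 -0.14; 87 -60 -70 0 -0.28; 87 -90 -105 0 -0.42; 87 -120 -140 0 -0.56; 87 -150 -175 0 -0.7; 87 -174.5 -202 0 -0.84; 87 -174.5 -202 0 -0.98; 87 -174.5 -202 0 -1.12; 87 -174.5 -202 0 -1.26; 87 -174.5 -202 0 -1.4; 87 -174.5 -202 0 -1.52; 87 -174.5 -202 0 -1.57"}}

```text
time_s: 17.2
position: [0.3901, -0.2497, 0.1721]
tcp_rot: [[0.928, -0.373, -0.003], [-0.373, -0.928, 0.004], [-0.004, -0.002, -1.0]]
force: [-0.5, -0.1, -0.6]
opening: 1.0
grasp_force: 0.0
```

Run:
```python
from h import *
s=st();print(np.round(s['joint_positions'],1))
im=imaging.capture('wrist')
cv2.imwrite('pics/w2.png',im[:,:,::-1]);m=imaging.camera_model('wrist')
for p in ((.3918,-.251,.0575),(.5974,-.2055,.044)): print(np.round(proj(m,p)))
```

```text
17.2 [ 390.1 -249.7  172.1] yaw_y -111.92 [-0.5 -0.1 -0.6] 87.0 0.0
[-46.5  22.5 107.6   0.   50.1  65.4]
[254. 183.]
[120. -11.]
```

View pics/w2.png

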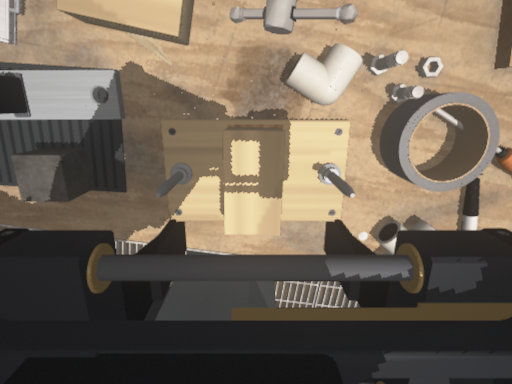

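Run:
```python
from h import *
m=imaging.camera_model('wrist')
print('base',*quad(m,[(163,121),(348.5,120.5),(350,220),(165,220.5)],.012))
print('blk',*quad(m,[(223,126),(289,124.5),(281,235),(224,235)],.0575))
im=cv2.imread('pics/w2.png')
cv2.imwrite('pics/w2c.png',cv2.resize(im[105:245,150:365],None,fx=3.7,fy=3.7,interpolation=cv2.INTER_CUBIC))
```

```text
base [ 390.2 -253.8] [226.9 118.8] 68.3
blk [ 391.6 -251.1] [117.  63.] -23.2
```

View pics/w2c.png

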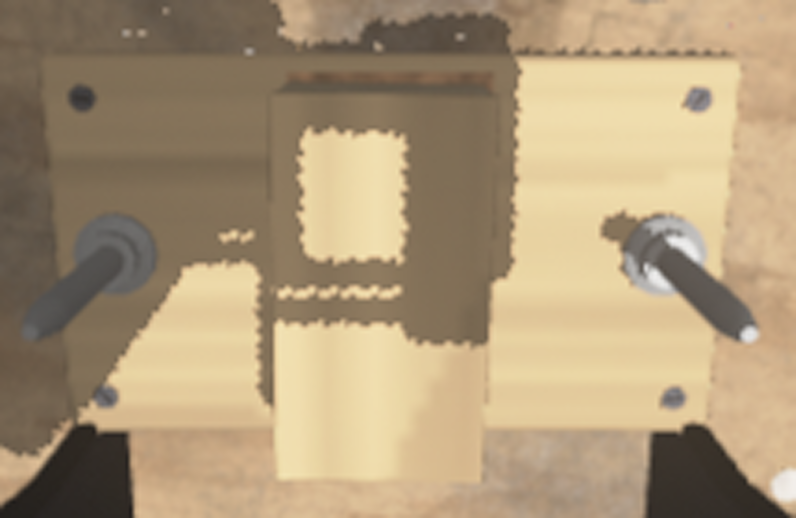

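Run:
```python
from h import *
m=imaging.camera_model('wrist')
f=lambda P:[(150+u/3.7,105+v/3.7) for u,v in P]
print('base',*quad(m,f([(43,57),(740,57),(708,430),(78,430)]),.012))
print('screws',*quad(m,f([(82,98),(698,98),(674,398),(104,397)]),.012))
print('blk',*quad(m,f([(273,93),(495,93),(484,482),(276,482)]),.0575))
a,b=[ray(m,*p,.0945)*1000 for p in f([(33,332),(751,336)])]
print('posts',a,b,(a+b)/2,np.linalg.norm(a-b),np.degrees(np.arctan2(*(a-b)[1::-1])))
st()
```

```text
base [ 390.3 -252.3] [209.3 120.4] 68.1
screws [ 390.5 -251.2] [187.3  96.9] 68.0
blk [ 389.8 -248.1] [110.5  60.2] -21.9
posts [ 422.44211889 -171.92435247   94.5       ] [ 357.21207477 -331.60558749   94.5       ] [ 389.82709683 -251.76496998   94.5       ] 172.49074024901853 67.77990533517554
17.25 [ 390.1 -249.7  172.1] yaw_y -111.94 [ 1.1 -0.9 -0.6] 87.2 0.0
```

>>> {"op": "drive_tool", "data": {"deltas": "87 0 0 -45 0; 87 0 0 -90 0; 87 0 0 -125 0; 87 0 0 -138 0; 87 0 0 -141 0; 87 0 0 -141 0; 87 0 0 -141 0"}}

```text
time_s: 17.95
position: [0.3914, -0.2509, 0.0333]
tcp_rot: [[0.929, -0.37, 0.0], [-0.37, -0.929, -0.0], [0.0, 0.0, -1.0]]
force: [-0.5, 0.6, 0.4]
opening: 1.0
grasp_force: 0.0
```

>>> {"op": "drive_tool", "data": {"deltas": "40 0 0 0 0; 40 0 0 0 0; 40 0 0 0 0; 40 0 0 0 0; 40 0 0 0 0; 40 0 0 0 0; 40 0 0 0 0"}}

```text
time_s: 18.65
position: [0.3913, -0.2506, 0.0334]
tcp_rot: [[0.929, -0.37, 0.0], [-0.37, -0.929, -0.0], [0.0, -0.0, -1.0]]
force: [0.2, 0.6, 5.4]
opening: 0.685
grasp_force: 30.0
```

>>> {"op": "drive_tool", "data": {"deltas": "40 0 0 30 0; 40 0 0 75 0; 40 0 0 120 0; 40 0 0 150 0; 40 0 0 150 0; 40 0 0 150 0"}}

```text
time_s: 19.25
position: [0.3911, -0.2506, 0.1831]
tcp_rot: [[0.929, -0.37, 0.0], [-0.37, -0.929, -0.001], [0.001, 0.0, -1.0]]
force: [0.2, -0.1, -1.3]
opening: 0.684
grasp_force: 30.0
```

Run:
```python
from h import *
st()
im=cv2.imread('pics/top0.png');t=imaging.camera_model('top')
cv2.imwrite('pics/cab.png',cv2.resize(im[0:170,150:340],None,fx=3.5,fy=3.5,interpolation=cv2.INTER_CUBIC))
```

```text
19.25 [ 391.1 -250.6  183.1] yaw_y -111.72 [ 0.2 -0.1 -1.3] 59.5 30.0
```

View pics/cab.png

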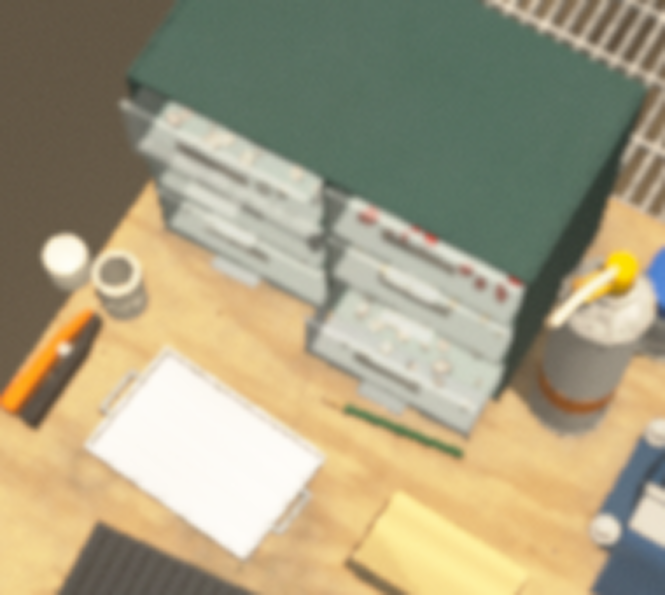

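Run:
```python
from h import *
t=imaging.camera_model('top')
q=lambda u,v,z:np.round(ray(t,150+u/3.5,v/3.5,z)*1000)
print('left col base',q(168,228,0),q(325,305,0)); print('br drawer bottom',q(305,350,0),q(468,433,0), 'top edge z40/60',q(315,325,.04),q(315,325,.06))
for z in(.12,.15,.18,.21,.24): print(z,'roof fl',q(130,82,z),'roof mid',q(330,185,z),'fr',q(525,285,z))
for z in(.1,.13,.16): print('tr drawer lip bottom-left',q(340,240,z),'right',q(515,320,z))
for z in (.05,.08,.11): print('2nd', q(335,280,z))
```

```text
left col base [888.   0.   0.] [ 822. -123.    0.]
br drawer bottom [ 784. -108.    0.] [ 716. -232.    0.] top edge z40/60 [ 784. -117.   40.] [ 774. -118.   60.]
0.12 roof fl [929.  12. 120.] roof mid [ 848. -129.  120.] fr [ 773. -261.  120.]
0.15 roof fl [906.   6. 150.] roof mid [ 829. -130.  150.] fr [ 756. -257.  150.]
0.18 roof fl [884.   0. 180.] roof mid [ 809. -130.  180.] fr [ 740. -252.  180.]
0.21 roof fl [861.  -6. 210.] roof mid [ 790. -131.  210.] fr [ 723. -248.  210.]
0.24 roof fl [839. -12. 240.] roof mid [ 770. -131.  240.] fr [ 707. -243.  240.]
tr drawer lip bottom-left [ 818. -136.  100.] right [ 758. -256.  100.]
tr drawer lip bottom-left [ 800. -136.  130.] right [ 742. -252.  130.]
tr drawer lip bottom-left [ 782. -136.  160.] right [ 726. -248.  160.]
2nd [ 815. -132.   50.]
2nd [ 799. -132.   80.]
2nd [ 782. -133.  110.]
```

>>> {"op": "drive_tool", "data": {"deltas": "40 30 22 0 0.12; 40 65 47 0 0.26; 40 100 72 0 0.4; 40 135 97 0 0.54; 40 170 122 0 0.68; 40 205 147 0 0.82; 40 240 172 0 0.96; 40 275 197 0 1.1; 40 301 216.5 0 1.24; 40 301 216.5 0 1.318; 40 301 216.5 0 1.318; 40 301 216.5 0 1.318"}}

```text
time_s: 20.45
position: [0.6905, -0.0342, 0.1801]
tcp_rot: [[0.592, 0.806, -0.005], [0.806, -0.592, 0.001], [-0.002, -0.005, -1.0]]
force: [-0.1, 0.4, -2.0]
opening: 0.688
grasp_force: 30.0
```

Run:
```python
from h import *
s=st();print(np.round(s['joint_positions'],1))
im=imaging.capture('top')
cv2.imwrite('pics/t3.png',cv2.resize(im[0:230,110:350,::-1],None,fx=2.6,fy=2.6,interpolation=cv2.INTER_CUBIC))
```

```text
20.45 [690.5 -34.2 180.1] yaw_y -36.32 [-0.1  0.4 -2. ] 59.9 30.0
[-12.1  38.1  73.7  -0.   68.5  24.3]
```

View pics/t3.png

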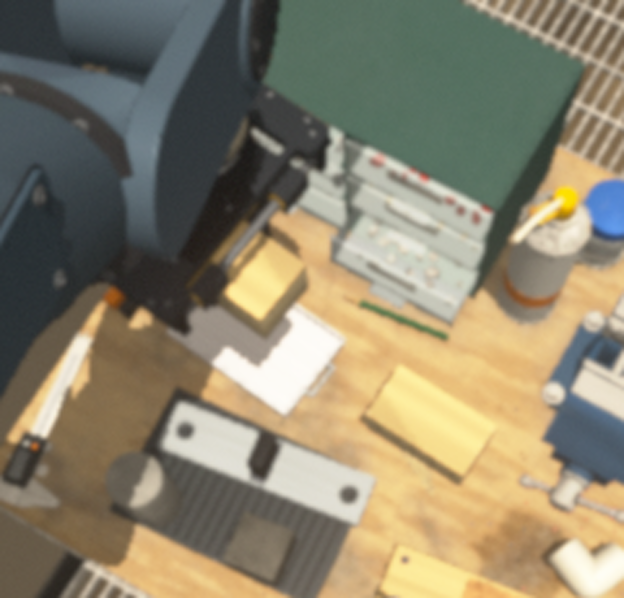

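>>> {"op": "drive_tool", "data": {"deltas": "40 0 0 -35 0; 40 0 0 -75 0; 40 0 0 -110 0; 40 0 0 -135 0; 40 0 0 -150 0; 40 0 0 -156 0; 40 0 0 -158 0; 40 0 0 -158 0; 40 0 0 -158 0"}}

```text
time_s: 21.4
position: [0.6934, -0.0345, 0.0267]
tcp_rot: [[0.591, 0.807, 0.003], [0.807, -0.591, -0.001], [0.001, 0.003, -1.0]]
force: [-0.2, -0.6, -2.0]
opening: 0.686
grasp_force: 30.0
```

>>> {"op": "drive_tool", "data": {"deltas": "40 0 0 -2 0; 40 0 0 -3.5 0; 40 0 0 -3.5 0; 40 0 0 -3.5 0"}}

```text
time_s: 21.8
position: [0.6929, -0.0343, 0.023]
tcp_rot: [[0.591, 0.807, 0.002], [0.807, -0.591, -0.0], [0.001, 0.002, -1.0]]
force: [-0.2, 0.5, 5.7]
opening: 0.685
grasp_force: 30.0
```

>>> {"op": "drive_tool", "data": {"deltas": "78 0 0 0 0; 78 0 0 0 0; 78 0 0 0 0; 78 0 0 20 0; 78 0 0 60 0; 87 0 0 105 0; 87 0 0 150 0; 87 0 0 150 0"}}

```text
time_s: 22.6
position: [0.6972, -0.0351, 0.1795]
tcp_rot: [[0.591, 0.807, 0.015], [0.807, -0.591, -0.003], [0.006, 0.014, -1.0]]
force: [1.1, 1.2, 0.7]
opening: 0.992
grasp_force: 0.0
```

>>> {"op": "drive_tool", "data": {"deltas": "87 -25 -40 0 0; 87 -48 -82 0 0; 87 -70 -125 0 0; 87 -95.5 -171 0 0; 87 -95.5 -171 0 0; 87 -95.5 -171 0 0; 87 -95.5 -171 0 0; 87 -95.5 -171 0 0"}}

```text
time_s: 23.4
position: [0.5973, -0.2036, 0.1712]
tcp_rot: [[0.589, 0.808, -0.0], [0.808, -0.589, 0.001], [0.0, -0.001, -1.0]]
force: [-0.1, -0.0, -0.9]
opening: 1.005
grasp_force: 0.0
```

Run:
```python
from h import *
s=st()
m=imaging.camera_model('wrist');im=imaging.capture('wrist');t=imaging.camera_model('top');im2=imaging.capture('top')
print(proj(m,(.5974,-.2055,.044)))
a=cv2.resize(im[90:260,160:360,::-1],None,fx=3,fy=3,interpolation=cv2.INTER_CUBIC)
b=cv2.resize(im2[90:190,150:250,::-1],None,fx=2,fy=2)
c=np.zeros((510,800,3),np.uint8);c[:,:600]=a;c[:200,600:]=b;cv2.imwrite('pics/nb.png',c)
```

```text
23.4 [ 597.3 -203.6  171.2] yaw_y -36.09 [-0.1 -0.  -0.9] 87.4 0.0
(np.float64(256.57447102368417), np.float64(182.95646525080707))
```

View pics/nb.png

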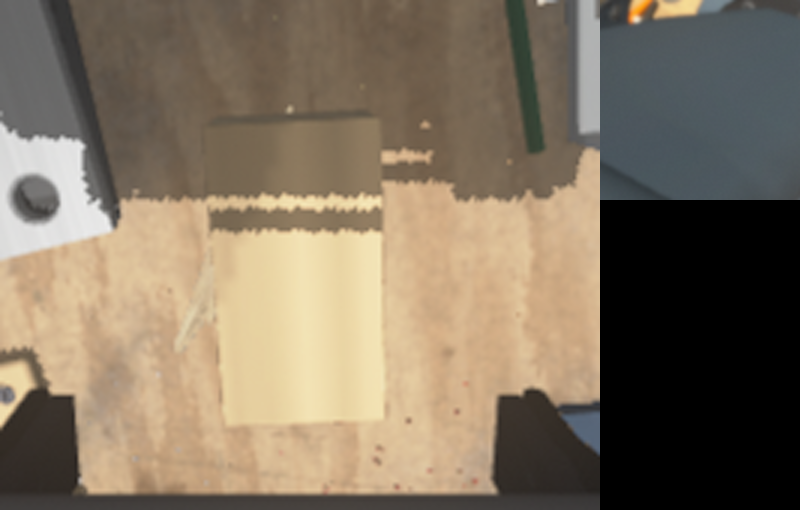

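Run:
```python
from h import *
m=imaging.camera_model('wrist')
print(*quad(m,[(160+u/3,90+v/3) for u,v in[(207,123),(381,117),(384,419),(226,425)]],.044))
st()
```

```text
[ 600.4 -207.7] [110.3  58.7] 56.1
23.5 [ 597.3 -203.7  171.4] yaw_y -36.08 [ 0.1 -0.7  0.4] 86.9 0.0
```

>>> {"op": "drive_tool", "data": {"deltas": "87 1.6 -1 -40 0.035; 87 1.6 -1 -85 0.035; 87 1.6 -1 -125 0.035; 87 1.6 -1 -145 0.035; 87 1.6 -1 -153 0.035; 87 1.6 -1 -153 0.035; 87 1.6 -1 -153 0.035; 87 1.6 -1 -153 0.035"}}

```text
time_s: 24.3
position: [0.5997, -0.2067, 0.0203]
tcp_rot: [[0.562, 0.827, 0.003], [0.827, -0.562, -0.002], [0.0, 0.004, -1.0]]
force: [-0.3, -0.2, 0.5]
opening: 0.998
grasp_force: 0.0
```

>>> {"op": "drive_tool", "data": {"deltas": "40 0 0 0 0; 40 0 0 0 0; 40 0 0 0 0; 40 0 0 0 0; 40 0 0 0 0; 40 0 0 0 0; 40 0 0 0 0"}}

```text
time_s: 25.0
position: [0.5987, -0.2066, 0.0189]
tcp_rot: [[0.562, 0.827, 0.001], [0.827, -0.562, -0.001], [0.0, 0.001, -1.0]]
force: [-0.9, -0.5, 2.8]
opening: 0.688
grasp_force: 30.0
```

>>> {"op": "drive_tool", "data": {"deltas": "40 0 0 30 0; 40 0 0 75 0; 40 0 0 120 0; 40 0 0 150 0; 40 0 0 150 0; 40 0 0 150 0"}}

```text
time_s: 25.6
position: [0.5978, -0.2059, 0.1684]
tcp_rot: [[0.562, 0.827, -0.001], [0.827, -0.562, 0.0], [-0.0, -0.001, -1.0]]
force: [-0.5, -0.7, -0.8]
opening: 0.686
grasp_force: 30.0
```

>>> {"op": "drive_tool", "data": {"deltas": "40 -20 -5 0 -0.13; 40 -40 -9 0 -0.26; 40 -60 -13 0 -0.4; 40 -85 -18 0 -0.53; 40 -110 -24 0 -0.66; 40 -135 -29 0 -0.8; 40 -160 -34 0 -0.93; 40 -185 -40 0 -1.06; 40 -208 -44.7 0 -1.2; 40 -208 -44.7 0 -1.32; 40 -208 -44.7 0 -1.358; 40 -208 -44.7 0 -1.358"}}

```text
time_s: 26.8
position: [0.3888, -0.2497, 0.1666]
tcp_rot: [[0.927, -0.375, -0.004], [-0.375, -0.927, 0.004], [-0.005, -0.002, -1.0]]
force: [-0.7, 0.9, -0.7]
opening: 0.684
grasp_force: 30.0
```

>>> {"op": "drive_tool", "data": {"deltas": "40 0 0 0 0; 40 0 0 0 0; 40 0 0 0 0"}}

```text
time_s: 27.1
position: [0.3902, -0.2506, 0.1682]
tcp_rot: [[0.927, -0.374, -0.001], [-0.374, -0.927, 0.001], [-0.001, -0.0, -1.0]]
force: [0.8, -0.0, -1.2]
opening: 0.686
grasp_force: 30.0
```

>>> {"op": "drive_tool", "data": {"deltas": "40 0.7 -0.7 -40 0; 40 0.7 -0.7 -80 0; 40 0.7 -0.7 -110 0; 40 0.7 -0.7 -125 0; 40 0.7 -0.7 -132 0; 40 0.7 -0.7 -134 0; 40 0.7 -0.7 -134 0; 40 0.7 -0.7 -134 0"}}

```text
time_s: 27.9
position: [0.3916, -0.2522, 0.0354]
tcp_rot: [[0.927, -0.375, 0.001], [-0.375, -0.927, -0.002], [0.002, 0.001, -1.0]]
force: [0.0, -0.0, -0.8]
opening: 0.695
grasp_force: 30.0
```

>>> {"op": "drive_tool", "data": {"deltas": "40 0 0 -1 0; 40 0 0 -2 0; 40 0 0 -2 0; 40 0 0 -2 0"}}

```text
time_s: 28.3
position: [0.3911, -0.2517, 0.0327]
tcp_rot: [[0.927, -0.375, 0.0], [-0.375, -0.927, -0.0], [0.0, 0.0, -1.0]]
force: [-0.7, -0.3, -1.7]
opening: 0.687
grasp_force: 30.0
```

>>> {"op": "drive_tool", "data": {"deltas": "40 0 0 -0.7 0; 40 0 0 -0.7 0; 40 0 0 -0.7 0"}}

```text
time_s: 28.6
position: [0.3911, -0.2517, 0.0323]
tcp_rot: [[0.927, -0.375, 0.0], [-0.375, -0.927, -0.0], [0.001, 0.0, -1.0]]
force: [-1.6, 0.6, 5.6]
opening: 0.686
grasp_force: 30.0
```

>>> {"op": "drive_tool", "data": {"deltas": "80 0 0 0 0; 80 0 0 0 0; 80 0 0 0 0; 80 0 0 20 0; 87 0 0 60 0; 87 0 0 105 0; 87 0 0 140 0; 87 0 0 140 0; 87 0 0 140 0"}}

```text
time_s: 29.5
position: [0.3912, -0.2518, 0.1724]
tcp_rot: [[0.927, -0.375, 0.001], [-0.375, -0.927, -0.001], [0.002, 0.001, -1.0]]
force: [-0.8, -0.1, -1.0]
opening: 0.994
grasp_force: 0.0
```

Run:
```python
from h import *
st();m=imaging.camera_model('wrist');im=imaging.capture('wrist')
c=im[90:240,140:365,::-1];cv2.imwrite('pics/pr2.png',cv2.resize(c,None,fx=3.5,fy=3.5,interpolation=cv2.INTER_CUBIC))
np.save('m2.npy',m,allow_pickle=True)
```

```text
29.5 [ 391.2 -251.8  172.4] yaw_y -112.01 [-0.8 -0.1 -1. ] 86.5 0.0
```

View pics/pr2.png

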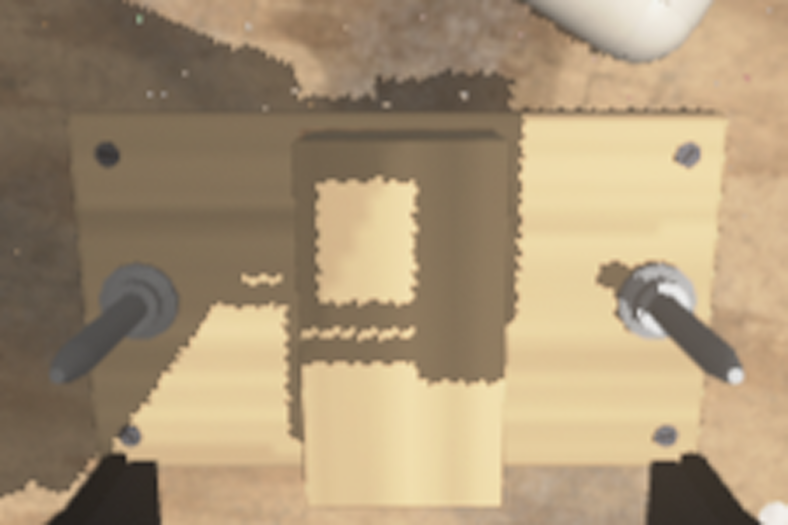

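Run:
```python
from h import *
m=np.load('m2.npy',allow_pickle=True).item()
f=lambda P:[(140+u/3.5,90+v/3.5) for u,v in P]
print('screws',*quad(m,f([(107,154),(688,154),(665,435),(130,435)]),.012))
print('base',*quad(m,f([(70,114),(727,116),(700,465),(97,465)]),.012))
print('blk',*quad(m,f([(293,139),(506,138),(501,507),(307,507)]),.0575))
a,b=[ray(m,*p,.0945)*1000 for p in f([(58,376),(738,377)])];print((a+b)/2,np.linalg.norm(a-b))
```

```text
screws [ 390.4 -251.4] [186.6  96.4] 68.0
base [ 390.9 -251.8] [211.8 120.1] 68.0
blk [ 390.8 -253.2] [110.9  59.3] -21.5
[ 389.86788942 -251.58642292   94.5       ] 173.33854351808557
```

>>> {"op": "drive_tool", "data": {"deltas": "87 25 25 0 0.14; 87 50 55 0 0.28; 87 80 90 0 0.42; 87 105 120 0 0.56; 87 130 150 0 0.7; 87 155 180 0 0.84; 87 175.4 202.8 0 0.98; 87 175.4 202.8 0 1.12; 87 175.4 202.8 0 1.26; 87 175.4 202.8 0 1.4; 87 175.4 202.8 0 1.54; 87 175.4 202.8 0 1.575"}}

```text
time_s: 30.75
position: [0.5649, -0.0484, 0.1691]
tcp_rot: [[0.368, 0.93, -0.005], [0.93, -0.368, 0.001], [-0.001, -0.005, -1.0]]
force: [-0.3, -0.2, -0.1]
opening: 0.997
grasp_force: 0.0
```

>>> {"op": "drive_tool", "data": {"deltas": "70 0 0 0 0; 70 0 0 -30 0; 70 0 0 -70 0; 70 0 0 -110 0; 70 0 0 -135 0; 70 0 0 -147 0; 70 0 0 -147 0; 70 0 0 -147 0; 70 0 0 -147 0"}}

```text
time_s: 31.65
position: [0.5675, -0.0491, 0.0261]
tcp_rot: [[0.371, 0.929, 0.003], [0.929, -0.371, -0.001], [0.0, 0.003, -1.0]]
force: [-1.1, -0.0, -0.6]
opening: 0.803
grasp_force: 0.0
```

>>> {"op": "drive_tool", "data": {"deltas": "15 0 0 0 0; 15 0 0 0 0; 15 0 0 0 0; 15 0 0 0 0; 15 0 0 0 0; 15 0 0 0 0; 15 0 0 0 0"}}

```text
time_s: 32.35
position: [0.5665, -0.0488, 0.0249]
tcp_rot: [[0.371, 0.929, 0.0], [0.929, -0.371, -0.0], [-0.0, 0.0, -1.0]]
force: [0.5, 1.4, 2.1]
opening: 0.414
grasp_force: 30.0
```

>>> {"op": "drive_tool", "data": {"deltas": "15 0 0 15 0; 15 0 0 50 0; 15 0 0 95 0; 15 0 0 135 0; 15 0 0 135 0; 15 -30 -35 135 0; 15 -60 -70 135 0; 15 -90 -105 135 0; 15 -120 -140 135 0; 15 -150 -175 135 0; 15 -175 -202 135 0; 15 -175 -202 135 0"}}

```text
time_s: 33.55
position: [0.388, -0.2531, 0.1588]
tcp_rot: [[0.376, 0.927, -0.003], [0.927, -0.376, 0.001], [-0.0, -0.003, -1.0]]
force: [0.6, 0.3, -4.9]
opening: 0.409
grasp_force: 30.0
```

>>> {"op": "drive_tool", "data": {"deltas": "15 0 0 0 0; 15 0 0 0 0; 15 0 0 0 0"}}

```text
time_s: 33.85
position: [0.3918, -0.2496, 0.1595]
tcp_rot: [[0.369, 0.929, -0.001], [0.929, -0.369, 0.001], [0.001, -0.001, -1.0]]
force: [-0.4, 0.2, -5.2]
opening: 0.416
grasp_force: 30.0
```

>>> {"op": "drive_tool", "data": {"deltas": "15 0.2 0 -25 0; 15 0.2 0 -35 0; 15 0.2 0 -38 0; 15 0.2 0 -44 0; 15 0.2 0 -50 0; 15 0.2 0 -56 0; 15 0.2 0 -62 0; 15 0.2 0 -62 0"}}

```text
time_s: 34.65
position: [0.3912, -0.2505, 0.0972]
tcp_rot: [[0.371, 0.929, -0.001], [0.929, -0.371, 0.001], [0.001, -0.001, -1.0]]
force: [-0.5, 0.3, -5.4]
opening: 0.412
grasp_force: 30.0
```

>>> {"op": "drive_tool", "data": {"deltas": "15 0 0 -5 0; 15 0 0 -10 0; 15 0 0 -14 0; 15 0 0 -16.5 0; 15 0 0 -17.5 0; 15 0 0 -18 0; 15 0 0 -18 0; 15 0 0 -18 0"}}

```text
time_s: 35.45
position: [0.3917, -0.2509, 0.08]
tcp_rot: [[0.371, 0.929, 0.0], [0.929, -0.371, -0.0], [-0.0, 0.0, -1.0]]
force: [-0.8, 0.5, -4.6]
opening: 0.41
grasp_force: 30.0
```

>>> {"op": "drive_tool", "data": {"deltas": "15 0 0 -0.8 0; 15 0 0 -0.8 0; 15 0 0 -0.8 0"}}

```text
time_s: 35.75
position: [0.3918, -0.2509, 0.0795]
tcp_rot: [[0.371, 0.929, 0.001], [0.929, -0.371, -0.001], [-0.0, 0.001, -1.0]]
force: [-0.9, 1.2, 2.7]
opening: 0.41
grasp_force: 30.0
```

>>> {"op": "drive_tool", "data": {"deltas": "60 0 0 0 0; 60 0 0 0 0; 60 0 0 0 0; 60 0 0 0 0; 70 0 0 30 0; 87 0 0 70 0; 87 0 0 70 0; 87 0 0 70 0"}}

```text
time_s: 36.55
position: [0.392, -0.2512, 0.1497]
tcp_rot: [[0.371, 0.929, 0.002], [0.929, -0.371, -0.002], [-0.001, 0.002, -1.0]]
force: [-0.3, -0.1, 0.1]
opening: 0.952
grasp_force: 0.0
```

>>> {"op": "drive_tool", "data": {"deltas": "87 20 45 0 0; 87 40 90 0 0; 87 60 135 0 0; 87 80 180 0 0; 87 86.3 203 0 0; 87 86.3 203 0 0; 87 86.3 203 -40 0; 87 86.3 203 -80 0; 87 86.3 203 -115 0; 87 86.3 203 -130 0; 87 86.3 203 -132.5 0; 87 86.3 203 -132.5 0"}}

```text
time_s: 37.75
position: [0.477, -0.0484, 0.0157]
tcp_rot: [[0.372, 0.928, -0.002], [0.928, -0.372, 0.001], [-0.0, -0.002, -1.0]]
force: [-0.1, 0.4, 0.7]
opening: 1.003
grasp_force: 0.0
```

>>> {"op": "drive_tool", "data": {"deltas": "87 0 0 0 0; 30 0 0 0 0; 30 0 0 0 0; 30 0 0 0 0; 30 0 0 0 0; 30 0 0 0 0; 30 0 0 0 0; 30 0 0 0 0; 30 0 0 0 0"}}

```text
time_s: 38.65
position: [0.478, -0.0478, 0.0167]
tcp_rot: [[0.371, 0.929, 0.0], [0.929, -0.371, -0.0], [0.0, 0.0, -1.0]]
force: [-0.5, 0.2, 1.7]
opening: 0.573
grasp_force: 30.0
```

>>> {"op": "drive_tool", "data": {"deltas": "30 0 0 40 0; 30 0 0 85 0; 30 0 0 130 0; 30 -15 -35 135 0; 30 -30 -75 135 0; 30 -50 -115 135 0; 30 -70 -162 135 0; 30 -70 -162 135 0; 30 -70 -162 135 0; 30 -70 -162 100 0; 30 -70 -162 78 0; 30 -70 -162 70 0"}}

```text
time_s: 39.85
position: [0.4067, -0.207, 0.0846]
tcp_rot: [[0.369, 0.929, -0.004], [0.929, -0.369, 0.004], [0.002, -0.005, -1.0]]
force: [0.0, -0.2, -2.7]
opening: 0.572
grasp_force: 30.0
```

>>> {"op": "drive_tool", "data": {"deltas": "30 0 0 -1.5 0; 30 0 0 -2.7 0; 30 0 0 -3.5 0; 30 0 0 -3.5 0; 30 0 0 -3.5 0"}}

```text
time_s: 40.35
position: [0.4083, -0.2101, 0.0837]
tcp_rot: [[0.371, 0.929, 0.001], [0.929, -0.371, -0.001], [-0.0, 0.001, -1.0]]
force: [0.2, 0.0, -2.6]
opening: 0.572
grasp_force: 30.0
```

Touch down, release, and go up.

>>> {"op": "drive_tool", "data": {"deltas": "30 0 0 -0.6 0; 30 0 0 -0.6 0; 30 0 0 -0.6 0"}}

```text
time_s: 40.65
position: [0.4082, -0.21, 0.0831]
tcp_rot: [[0.371, 0.929, 0.001], [0.929, -0.371, -0.001], [-0.0, 0.001, -1.0]]
force: [0.3, 1.8, 6.0]
opening: 0.574
grasp_force: 30.0
```

>>> {"op": "drive_tool", "data": {"deltas": "87 0 0 0 0; 87 0 0 0 0; 87 0 0 0 0; 87 0 0 0 0; 87 0 0 45 0; 87 0 0 100 0; 87 0 0 100 0; 87 20 45 100 0; 87 40 90 100 0; 87 60 135 100 0; 87 80 180 100 0; 87 100 225 100 0"}}

```text
time_s: 41.85
position: [0.508, 0.017, 0.1818]
tcp_rot: [[0.371, 0.929, -0.001], [0.929, -0.371, -0.0], [-0.0, -0.001, -1.0]]
force: [1.5, -1.1, -0.7]
opening: 0.998
grasp_force: 0.0
```

>>> {"op": "drive_tool", "data": {"deltas": "87 20.2 42.2 0 0; 87 20.2 42.2 0 0; 87 20.2 42.2 0 0; 87 20.2 42.2 -45 0; 87 20.2 42.2 -90 0; 87 20.2 42.2 -125 0; 87 20.2 42.2 -140 0; 87 20.2 42.2 -143 0; 87 20.2 42.2 -143 0; 87 20.2 42.2 -143 0; 87 20.2 42.2 -143 0"}}

```text
time_s: 42.95
position: [0.529, 0.0569, 0.0408]
tcp_rot: [[0.371, 0.928, 0.003], [0.929, -0.371, -0.0], [0.001, 0.003, -1.0]]
force: [-0.9, 0.6, 0.7]
opening: 1.001
grasp_force: 0.0
```

>>> {"op": "drive_tool", "data": {"deltas": "30 0 0 0 0; 30 0 0 0 0; 30 0 0 0 0; 30 0 0 0 0; 30 0 0 0 0; 30 0 0 0 0; 30 0 0 0 0; 30 0 0 0 0"}}

```text
time_s: 43.75
position: [0.5283, 0.0573, 0.0394]
tcp_rot: [[0.371, 0.929, 0.0], [0.929, -0.371, -0.0], [0.0, 0.0, -1.0]]
force: [0.3, -0.1, -0.1]
opening: 0.567
grasp_force: 30.0
```

>>> {"op": "drive_tool", "data": {"deltas": "30 0 0 40 0; 30 0 0 85 0; 30 0 0 130 0; 30 -10 -25 150 0; 30 -30 -68 150 0; 30 -50 -112 150 0; 30 -70 -157 150 0; 30 -90 -203 150 0; 30 -110 -250 150 0; 30 -130 -297 150 0; 30 -147 -335 150 0; 30 -152.3 -348.2 150 0"}}

```text
time_s: 44.95
position: [0.374, -0.2946, 0.1889]
tcp_rot: [[0.375, 0.927, -0.001], [0.927, -0.375, -0.001], [-0.001, -0.0, -1.0]]
force: [0.0, 0.6, -4.4]
opening: 0.566
grasp_force: 30.0
```

>>> {"op": "drive_tool", "data": {"deltas": "30 0 0 0 0; 30 0 0 0 0; 30 0 0 -35 0; 30 0 0 -60 0; 30 0 0 -75 0; 30 0 0 -81 0; 30 0 0 -82.5 0; 30 0 0 -82.5 0; 30 0 0 -82.5 0; 30 0 0 -82.5 0"}}

```text
time_s: 45.95
position: [0.3763, -0.2912, 0.1077]
tcp_rot: [[0.371, 0.929, 0.001], [0.929, -0.371, -0.001], [-0.001, 0.002, -1.0]]
force: [0.1, 0.1, -5.0]
opening: 0.569
grasp_force: 30.0
```

>>> {"op": "drive_tool", "data": {"deltas": "30 0 0 -0.7 0; 30 0 0 -1.4 0; 30 0 0 -1.4 0; 30 0 0 -1.4 0"}}

```text
time_s: 46.35
position: [0.376, -0.2911, 0.1059]
tcp_rot: [[0.371, 0.929, 0.0], [0.929, -0.371, -0.001], [-0.0, 0.001, -1.0]]
force: [-0.5, -0.6, 0.1]
opening: 0.57
grasp_force: 30.0
```

>>> {"op": "drive_tool", "data": {"deltas": "30 0 0 -0.3 0; 87 0 0 -0.3 0; 87 0 0 -0.3 0; 87 0 0 -0.3 0; 87 0 0 -0.3 0; 87 0 0 40 0; 87 0 0 85 0; 87 0 0 117 0; 87 0 0 117 0; 87 -26 -64 117 0; 87 -26 -64 117 0; 87 -26 -64 117 0"}}

```text
time_s: 47.55
position: [0.349, -0.357, 0.2217]
tcp_rot: [[0.374, 0.928, -0.0], [0.928, -0.374, -0.0], [-0.0, -0.0, -1.0]]
force: [-0.6, -0.3, -0.2]
opening: 0.996
grasp_force: 0.0
```

Run:
```python
from h import *
st();m=imaging.camera_model('wrist');im=imaging.capture('wrist');im2=imaging.capture('top')
c=np.zeros((540,800,3),np.uint8)
c[:,:450]=cv2.resize(im[0:180,180:330,::-1],None,fx=3,fy=3,interpolation=cv2.INTER_CUBIC)
c[:500,450:]=cv2.resize(im2[90:290,140:280,::-1],(350,500));cv2.imwrite('pics/end.png',c)
g=cv2.cvtColor(im,cv2.COLOR_RGB2GRAY)
h=cv2.HoughCircles(g[60:180,190:330],cv2.HOUGH_GRADIENT_ALT,1,30,param1=200,param2=.5,minRadius=28,maxRadius=38);print(h)
```

```text
47.55 [ 349.  -357.   221.7] yaw_y -21.94 [-0.6 -0.3 -0.2] 86.6 0.0
[[[67.       55.       34.237934]]]
```

View pics/end.png

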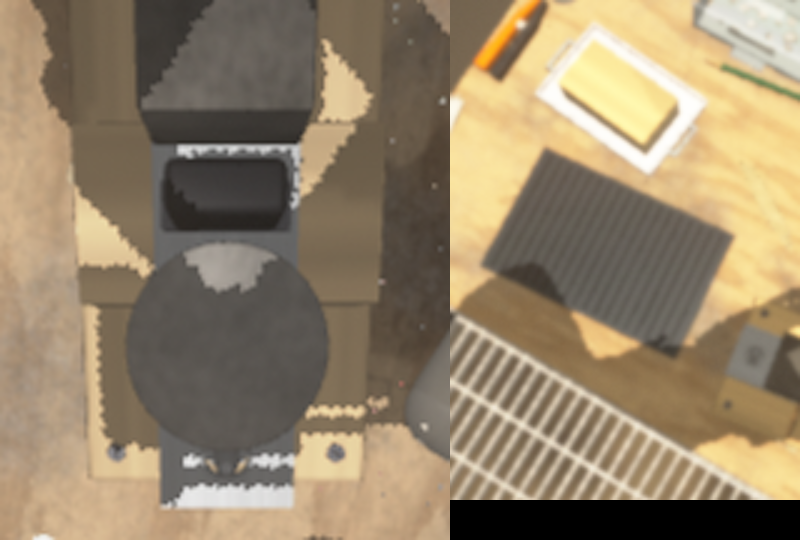

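The end picture shows the press stacked as at the start, with the cylinder at about (227,345) and the cube just beyond the grip. The set block lies inside the tray at about (620,95), and the mat is empty.

```bash
python3 -c "
from rig import bot
print(bot.hand_in())"
```

```text
the job is handed in; nothing more can be done
None
```

The job is handed in at about 48 s: the set block is in the tray, the new block is on the press's pad within about 2 mm of centre, the bar is back over its posts and both weights stand where they stood; the hand-in gave no verdict.

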